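# Park the guide rail behind the post

### The arm

A 7-joint arm with a two-finger parallel gripper is mounted at the origin on a cart in front of the work surface, level with it; the furniture and walls round the work are solid. World frame = base frame: x ahead of the robot, y to its left, z up, the work surface at z = 0. Lengths are in m, angles in rad, forces in N, time in s.
With the tool pointing down it reaches from about 0.425 to 0.925 m from the base axis. Payload 6.8 kg.
Tool frame: the origin (TCP) lies between the finger pads; the fingertips stand r.tip_reach ahead of it and the grasp point (between the pads) lies 11 mm behind it (r.tip_reach is the distance from the TCP to the fingertips, in m); z points along the fingers, y is the direction in which the jaws open and shut (so a half turn about z gives the same grasp; the last joint's range is limited). The gripper opens to 85 mm and grips with 20 to 120 N. Pads are 22 mm wide; open, the fingers measure 114 mm over their backs; the gripper's body (76 mm by 85 mm) begins 54 mm behind the grasp point. The pads swing forward as they close: fully open they stand 13 mm farther back than shut.
Start: joints at [1.037, 0.477, 0.022, 1.555, -0.011, 1.109, -0.083], TCP at [0.279, -0.615, 0.239] pointing down, gripper open.
Joint ranges: [-2.96, 2.96], [-0.34, 2.1], [-1.41, 1.46], [0.24, 2.44], [-1.37, 4.51], [0.17, 1.92], [-2.96, 2.96]. Speed limits (rad/s): [2.39, 2.39, 3.14, 3.14, 3.14, 3.14, 3.14].

### API

Orientations are given as a rotation vector (axis times angle).
In Python, from bench import r, eyes, spotter gives the robot as it stands.
- The arm moves only by the tool carry_out, never from a script. Its argument "series" is text: rows parted by semicolons, each of 5 numbers parted by spaces: the shift along the tool's x, y, z in cm, then the turn about the tool's z in rad, then the opening, from 0 (shut) to 1 (fully open). In form: x y z yaw gripper; .... A call has 1 to 8 rows; each row shifts and turns the commanded pose from where the row before left it, along the tool's axes as they then stand; what a row does not reach is not made up. A row lasts 1/8 s, in which the tool goes at most 62.5 mm and 10.7 degrees, less where a joint would pass 70% of its speed; a pose out of reach is approached as far as the arm can. A call with a gripper value outside its range is refused whole. The fingers move at their own pace and stop on an object; "grip_force" is the grip in N (left out, the last holds). Time passes only in rows, so rows that do not move let the fingers close. It gives the time, the measured TCP pose, the force and the opening at its end, in the units of the state.
- r.get_obs(): the state, without advancing time (a new reading comes with each control period).
- eyes.grab_frame(name): name is "side" or "top"; returns a dict with "color" (400x640x3 uint8, blue, green, red), "intrinsics" (3x3 intrinsics, pixels), "D" ([k1, k2, p1, p2, k3] as OpenCV has them; the pictures are not rectified), "R" (3x3) and "t" (3): a world point X has camera coordinates R X + t. Camera axes: x right, y down, z forward; pixel columns grow to the right and rows downward; lengths in m; the calibration is good to about 2 mm. A picture is of the moment at which its call begins. There is no depth.
- r.hand_in(): hands the job in, once; it reports no verdict.
Trained networks look in a picture, given as the dict that the camera call returned (one of the last four; its "shot" number tells which), for a name from the list of things; names that differ only in an ending like _2 or _b are one class to them, and where a whole thing is asked for, a point or a joint stands for the part that bears it (a point fixed in the world has none). Each returns a list of dicts, best first, with "confidence" (0 to 1); they miss things now and then, are a little off and sometimes report something else, mostly with a low value. They report only what shows in the picture. A call takes as long as a camera call.
- spotter.search_frame(picture, query): "uv" ([column, row] in pixels, amid what is visible of it).
- spotter.trace(picture, query): "pixels" (400x640 bool, what is visible of it) and "uv" ([column, row] in pixels, amid what is visible of it).
- spotter.mark_of(picture, query): "uv" ([column, row] in pixels: a listed point, or the origin of a listed thing).
The state is a dict: "clock": time; "joints": joint angles; "qvel": joint speeds; "tau": joint torques, N m; "tcp_pos": TCP position; "orientation": TCP orientation; "contact_force": force on the tool from outside, world axes, zero at the start; "moment": the same for the moment, N m; "grip_width": finger opening in m.
Only numpy, scipy, OpenCV 4.12 (cv2) and the standard library are available. Lean on these libraries where they do the work, as an engineer would, in place of code of your own. Each camera call takes 0.05 s, during which the arm holds its last target.

### The job

Put the loose guide rail away in its parking bay by pushing it with the fingertips: push one end, then the other, so that it turns, goes in past the post and ends lying flat along the bay's back wall, its whole length between the two side cheeks. Push it along the plate only, never lift or tip it, and leave the spare nozzle, the pipe collar and the tape roll where they stand.

Things in the scene. Friction and masses are not known exactly. Their poses are not given: they have to be found in the camera images.
- rail: loose straight aluminium bar, 200 mm long (own y), 26 mm wide (own x), 22 mm high, about 0.2 kg, lying on the white plate; origin at the centre of its underside, z up. It slides with ordinary friction and does not roll
- rail_left (a point): centre of the rail's end face at own y = +100 mm (the left end seen from the robot), 11 mm above its underside
- rail_right (a point): centre of the rail's end face at own y = -100 mm (the right end), 11 mm above its underside
- bay: fixed dark steel parking bay, open towards the robot and open on top, no floor of its own (the plate is its floor). Origin on the plate at the foot of the middle of the back wall's inner face; own x points away from the robot into the back wall, own y to the left along the wall. The inside is 240 mm long (y from -120 to +120 mm) and 36 mm deep (x from -36 mm at the mouth to 0 at the wall). Walls 28 mm high, 5 mm thick; behind the back wall is a low bolted foot 26 mm deep
- post: fixed upright steel post, 18 mm diameter, 52 mm high, standing on the plate in front of the left part of the bay's mouth; about 70 mm are free between it and the back wall, so the rail goes in only by leading with its left end, from the right of the post, behind it. Origin at the centre of its foot
- plate: fixed white plastic plate, 330 mm (x) by 500 mm (y), 6 mm thick, lying on the surface from the machine across to the bench; its top is at z = 0.006. Rail, bay, post, spare nozzle, pipe collar and tape roll stand on it. Origin at the centre of its underside
- filling_head: fixed grey filling head left of the plate. Its pipe runs towards the robot and ends in an upright dosing block, 40 x 40 mm, at x 0.29, y 0.02, top at z 0.25: raise the hand to about z = 0.4 before swinging the arm round from the right, or the upper arm hits it. Two pipe stubs over the plate's left rear corner (x 0.5 to 0.7, y above -0.11) reach z 0.2. Origin low under the pipe
- nozzle: bystander: spare filling nozzle, a pale metal spout standing on its round flange, 32 mm diameter, 67 mm high, on the plate left of the work; origin at the centre of its underside
- ferrule: bystander: short pale pipe collar with a flange, 50 mm diameter, 30 mm high, on the plate left of the work, beyond the spare nozzle; origin at the centre of its underside
- tape_roll: bystander: roll of tape lying flat, 103 mm diameter, 48 mm high, right of the bay on the plate; origin at the centre of its underside

How it is judged:
At the end, for the whole second after the job is handed in: The rail lies flat on the plate, at rest, inside the bay between the cheeks, both its ends within 7 mm of touching the back wall (end centres less than 20 mm from the wall) (x of rail_left in the frame of bay between -0.02 and 0 m and x of rail_right in the frame of bay between -0.02 and 0 m and y of rail_left in the frame of bay below 0.122 m and y of rail_right in the frame of bay above -0.122 m and height (world z) of rail below 0.01 m and angle between rail's own z axis and vertical below 0.05 rad and linear speed of rail below 0.01 m/s).
It fails at once if the rail is lifted more than 8 mm off the plate (height (world z) of rail above 0.014 m).
It fails at once if the rail is tipped (angle between rail's own z axis and vertical above 0.2 rad).
It fails at once if the spare nozzle is disturbed (distance of nozzle from where it was at the start of the episode above 0.02 m or angle between nozzle's own z axis and vertical above 0.4 rad).
It fails at once if the pipe collar is disturbed (distance of ferrule from where it was at the start of the episode above 0.02 m or angle between ferrule's own z axis and vertical above 0.4 rad).
It fails at once if the tape roll is disturbed (distance of tape_roll from where it was at the start of the episode above 0.02 m).
It also fails if it takes over 72 s, if anything falls off the work surface, if the arm or the gripper's body presses on something with over 40 N, if the wrist force passes 120 N, or if a joint passes its speed limit or range.

## Working session

There is one attempt and no reset: what is moved stays moved. The work goes in short steps, Python scripts to look and compute and a tool call to move; the robot and the scene stay as the last step left them, time stands still between calls to the robot, and variables do not carry over. Pictures are saved under pics/ and viewed, and the job is handed in when it is done.

Besides the shell and the picture viewer there is one more tool, called after "Call:" by a JSON object that holds its "fn" and its "kwargs", one argument or row to a line. carry_out: Moves the arm, as the interface text tells. Its arguments: {"type":"object","properties":{"series":{"type":"string"},"grip_force":{"type":"number"}},"required":["series"]}

```bash
ls; mkdir -p pics
python3 - <<'E'
from bench import r, eyes, spotter
import cv2
o=r.get_obs();print({k:(v if not hasattr(v,'round') else v) for k,v in o.items()}, r.tip_reach)
for n in ("side","top"):
    f=eyes.grab_frame(n); cv2.imwrite(f"pics/{n}0.png",f["color"]); print(n,f["intrinsics"],f["D"],f["R"],f["t"])
    for q in ("rail","rail_left","rail_right","bay","post","nozzle","ferrule","tape_roll","plate"):
        print(q,[(x["uv"],round(x["confidence"],2)) for x in spotter.mark_of(f,q)][:3])
E
```

```text
pics
{'clock': 0.0, 'joints': array([ 1.03687719,  0.47778244,  0.0223604 ,  1.55644104, -0.01149416,
        1.10932863, -0.08311277]), 'qvel': array([-9.17210292e-04, -1.94557144e-03, -8.91697740e-04, -9.51777040e-04,
       -1.63921035e-03,  6.62243412e-04,  9.25742742e-05]), 'tau': array([ 4.64925233e-05, -5.96452260e+01,  1.60760086e+00, -2.81193119e+01,
        1.23612213e-02,  9.27587680e-03,  1.31045562e-05]), 'tcp_pos': array([ 0.27855449, -0.61420621,  0.23834236]), 'orientation': array([-3.06894618e+00, -6.63452525e-01,  8.36197816e-04]), 'contact_force': array([-0.71581681, -0.06486187,  0.5823904 ]), 'moment': array([-0.03304174,  0.02148171,  0.00117821]), 'grip_width': 0.08550465888776576} 0.008
side [[410.3919619    0.         319.2648952 ]
 [  0.         410.3919619  192.97531018]
 [  0.           0.           1.        ]] [0.0239914 0.        0.        0.        0.       ] [[-0.93134763 -0.36407461 -0.00642432]
 [-0.18609821  0.4910786  -0.85100486]
 [ 0.3129841  -0.7913858  -0.52511852]] [0.37827703 0.18983412 0.52543176]
rail [([323.2, 181.6], 0.79)]
rail_left [([
[... 256 characters left out ...]
1.5], 0.87)]
top [[435.00958573   0.         324.98300627]
 [  0.         435.00958573 204.10634287]
 [  0.           0.           1.        ]] [-0.11808266  0.          0.          0.          0.        ] [[-0.0198505  -0.99976069  0.00919329]
 [-0.99623359  0.01900251 -0.08460229]
 [ 0.08440735 -0.01083806 -0.99637239]] [-0.18922281  0.52091849  0.8853302 ]
rail [([343.4, 219.8], 0.92)]
rail_left [([298.3, 228.5], 0.95), ([309.4, 163.7], 0.59)]
rail_right [([390.5, 208.4], 0.68)]
bay [([312.1, 167.1], 0.61)]
post [([284.8, 206.7], 0.56)]
nozzle [([245.6, 262.6], 0.44), ([342.3, 204.5], 0.39)]
ferrule [([244.6, 223.6], 0.73)]
tape_roll [([423.0, 168.5], 0.74)]
plate [([342.7, 206.2], 0.88)]
```

View pics/top0.png

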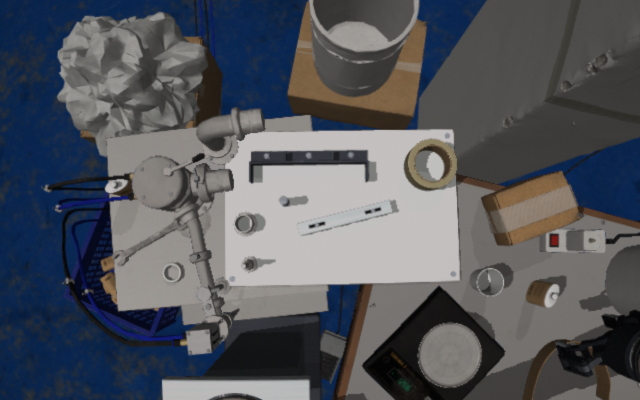

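View pics/side0.png

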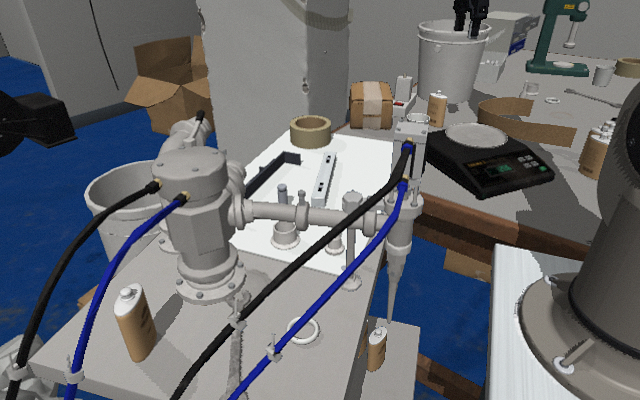

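```bash
cat > h.py <<'E'
import numpy as np, cv2
def ray(f,uv,z):
    K=np.array(f["intrinsics"]);D=np.array(f["D"]);R=np.array(f["R"]);t=np.array(f["t"])
    p=cv2.undistortPoints(np.array([[uv]],float),K,D)[0,0]
    d=R.T@np.array([p[0],p[1],1]); c=-R.T@t
    return c+d*(z-c[2])/d[2]
def proj(f,X):
    R=np.array(f["R"]);t=np.array(f["t"])
    return cv2.projectPoints(np.array(X,float).reshape(-1,3),cv2.Rodrigues(R)[0],t,np.array(f["intrinsics"]),np.array(f["D"]))[0][:,0]
E
python3 - <<'E'
from bench import r, eyes, spotter
from h import *
for n in ("side","top"):
    f=eyes.grab_frame(n); 
    for q,z in (("rail",.006),("rail_left",.017),("rail_right",.017),("bay",.006),("post",.006),("nozzle",.006),("ferrule",.006),("tape_roll",.006),("plate",0)):
        print(n,q,[(ray(f,x["uv"],z).round(4)[:2],round(x["confidence"],2)) for x in spotter.mark_of(f,q)][:3])
    c=f["color"]
    if n=="top": s=cv2.resize(c[130:300,220:480],None,fx=3,fy=3,interpolation=cv2.INTER_CUBIC)
    else: s=cv2.resize(c[110:280,200:460],None,fx=3,fy=3,interpolation=cv2.INTER_CUBIC)
    cv2.imwrite(f"pics/{n}0z.png",s)
    for q in ("rail","bay","post"):
        for x in spotter.trace(f,q)[:1]:
            ys,xs=np.nonzero(x["pixels"]); print(q,len(xs),cv2.minAreaRect(np.c_[xs,ys].astype(np.float32)))
print(r.get_obs()["clock"])
E
```

```text
side rail [(array([ 0.484 , -0.2416]), 0.68)]
side rail_left [(array([ 0.4691, -0.1535]), 0.71)]
side rail_right [(array([ 0.5169, -0.3363]), 0.77)]
side bay [(array([ 0.6013, -0.1704]), 0.82)]
side post [(array([ 0.5287, -0.1183]), 0.44), (array([ 0.4763, -0.0301]), 0.41)]
side nozzle [(array([ 0.3942, -0.0369]), 0.66)]
side ferrule [(array([ 0.4808, -0.0292]), 0.66), (array([ 0.5298, -0.1139]), 0.26)]
side tape_roll [(array([ 0.6002, -0.426 ]), 0.62)]
side plate [(array([ 0.5047, -0.2291]), 0.94)]
rail 763 ((323.5882568359375, 178.14706420898438), (14.794672966003418, 58.20854949951172), 14.03624439239502)
bay 727 ((269.95489501953125, 170.79388427734375), (18.470542907714844, 67.61009216308594), 57.094757080078125)
post 845 ((269.52490234375, 171.71450805664062), (20.441373825073242, 70.40202331542969), 56.82148742675781)
top rail [(array([ 0.4855, -0.245 ]), 0.63)]
top rail_left [(array([ 0.4643, -0.1475]), 0.89)]
top rail_right [(array([ 0.5083, -0.3366]), 0.78), (array([ 0.4002, -0.0311]), 0.69), (array([ 0.477 , -0.0328]), 0.22)]
top bay []
top post [(array([ 0.5242, -0.1158]), 0.6)]
top nozzle [(array([ 0.4769, -0.0245]), 0.7)]
top ferrule [(array([ 0.4784, -0.0284]), 0.81)]
top tape_roll [(array([ 0.5948, -0.4165]), 0.92)]
top plate [(array([ 0.5122, -0.2337]), 0.76)]
rail 1228 ((344.5955810546875, 217.8663787841797), (13.925276756286621, 95.37342071533203), 75.3791275024414)
bay 1759 ((307.92498779296875, 165.64785766601562), (30.736814498901367, 118.32726287841797), 89.01223754882812)
2.3
```

View pics/top0z.png

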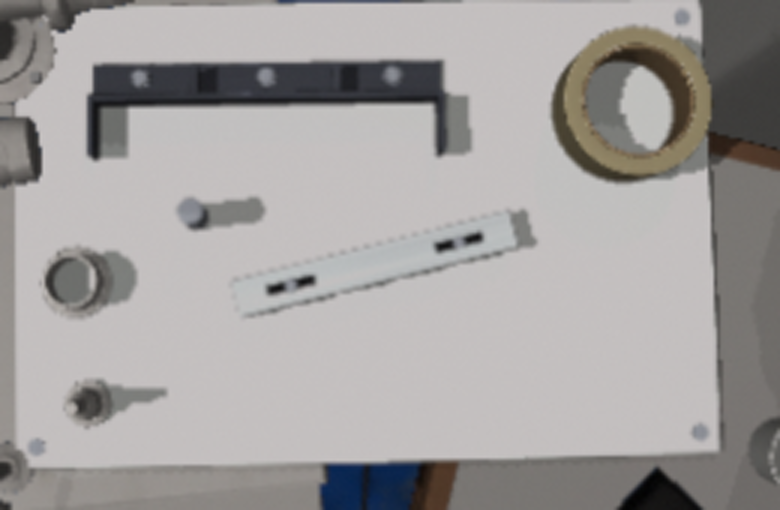

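View pics/side0z.png

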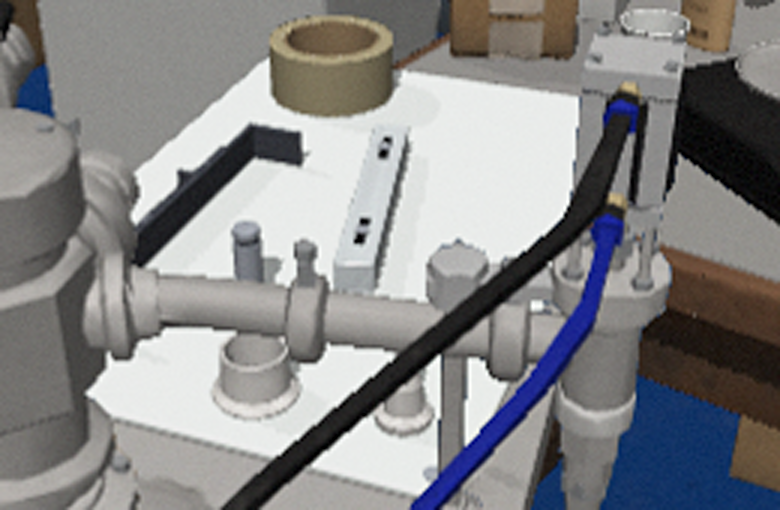

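```bash
cat >> h.py <<'E'
from scipy.optimize import minimize
def box(x0,x1,y0,y1,z0,z1):
    return np.array([[x,y,z] for x in(x0,x1) for y in(y0,y1) for z in (z0,z1)],float)
RAIL=[box(-.013,.013,-.1,.1,.006,.028)]
BAY=[box(0,.005,-.125,.125,.006,.034),box(-.036,.005,.12,.125,.006,.034),box(-.036,.005,-.125,-.12,.006,.034),box(.005,.031,-.12,.12,.006,.012)]
def place(b,p):
    c,s=np.cos(p[2]),np.sin(p[2]); q=b.copy()
    q[:,0]=p[0]+c*b[:,0]-s*b[:,1]; q[:,1]=p[1]+s*b[:,0]+c*b[:,1]; return q
SS=8
def sil(f,boxes,p,win):
    x0,y0,x1,y1=win; m=np.zeros(((y1-y0)*SS,(x1-x0)*SS),np.uint8)
    for b in boxes:
        u=(proj(f,place(b,p))-[x0-.5,y0-.5])*SS
        h=cv2.convexHull(u.astype(np.float32)); cv2.fillConvexPoly(m,np.round(h).astype(np.int32),1)
    return cv2.resize(m.astype(np.float32),(x1-x0,y1-y0),interpolation=cv2.INTER_AREA)
def fit(f,mask,boxes,p0,win):
    t=mask[win[1]:win[3],win[0]:win[2]].astype(np.float32)
    cost=lambda v:np.abs(sil(f,boxes,[v[0]/100,v[1]/100,v[2]/10],win)-t).sum()
    r=minimize(cost,[p0[0]*100,p0[1]*100,p0[2]*10],method="Nelder-Mead",options=dict(initial_simplex=np.array([p0[0]*100,p0[1]*100,p0[2]*10])+np.array([[0,0,0],[.8,0,0],[0,.8,0],[0,0,.5]])))
    return np.array([r.x[0]/100,r.x[1]/100,r.x[2]/10]),r.fun,t.sum()
E
python3 - <<'E'
from bench import r, eyes, spotter
from h import *
f=eyes.grab_frame("top"); c=f["color"]; g=c.max(2)
dark=(g<95); w=(235,140,385,190)
p,e,n=fit(f,dark,BAY,[.61,-.165,0],w); print("bay",p,e,n)
T=spotter.trace(f,"rail")
p2,e2,n2=fit(f,T[0]["pixels"],RAIL,[.4855,-.243,.22],(280,180,420,250)); print("rail",p2,e2,n2)
z=3; o=cv2.resize(c[130:300,220:480],None,fx=z,fy=z,interpolation=cv2.INTER_CUBIC)
for bs,pp,col in((BAY,p,(0,0,255)),(RAIL,p2,(255,0,0))):
    for b in bs:
        u=(proj(f,place(b,pp))-[219.5,129.5])*z
        cv2.polylines(o,[cv2.convexHull(u.astype(np.float32)).astype(np.int32)],True,col,1)
cv2.imwrite("pics/fit0.png",o)
# post top
print("post top",ray(f,[220+190/3-.3,130+211/3-.3],.058))
E
```

```text
bay [ 0.60419091 -0.16641792 -0.00313941] 294.8125 1630.0Traceback (most recent call last):
  File "<stdin>", line 7, in <module>
IndexError: list index out of range
```

```bash
cat > see.py <<'E'
from bench import r, eyes, spotter
from h import *
def railfit(f,p0,win):
    T=[]
    for _ in range(3):
        T=spotter.trace(f,"rail")
        if T and T[0]["confidence"]>.4: break
    if not T: return None
    return fit(f,T[0]["pixels"],RAIL,p0,win),T[0]["confidence"]
def overlay(f,items,name,z=3):
    o=cv2.resize(f["color"][130:300,220:480],None,fx=z,fy=z,interpolation=cv2.INTER_CUBIC)
    for bs,pp,col in items:
        for b in bs:
            u=(proj(f,place(b,pp))-[219.5,129.5])*z
            cv2.polylines(o,[cv2.convexHull(u.astype(np.float32)).astype(np.int32)],True,col,1)
    cv2.imwrite(name,o)
E
python3 - <<'E'
from see import *
f=eyes.grab_frame("top"); c=f["color"]; g=c.max(2)
dark=(g<95); w=(235,140,385,190)
p,e,n=fit(f,dark,BAY,[.61,-.165,0],w); print("bay",p,e,n)
x=railfit(f,[.4855,-.243,.22],(280,180,420,250)); print("rail",x)
overlay(f,((BAY,p,(0,0,255)),(RAIL,x[0][0],(255,0,0))),"pics/fit0.png")
print("post top",ray(f,[220+190/3-.3,130+211/3-.3],.058))
E
```

```text
bay [ 0.60419091 -0.16641792 -0.00313941] 294.5625 1630.0
rail ((array([ 0.48716759, -0.23927666,  0.22963035]), np.float64(128.8125), np.float32(1129.0)), 0.69)
post top [ 0.52398606 -0.11483674  0.058     ]
```

View pics/fit0.png

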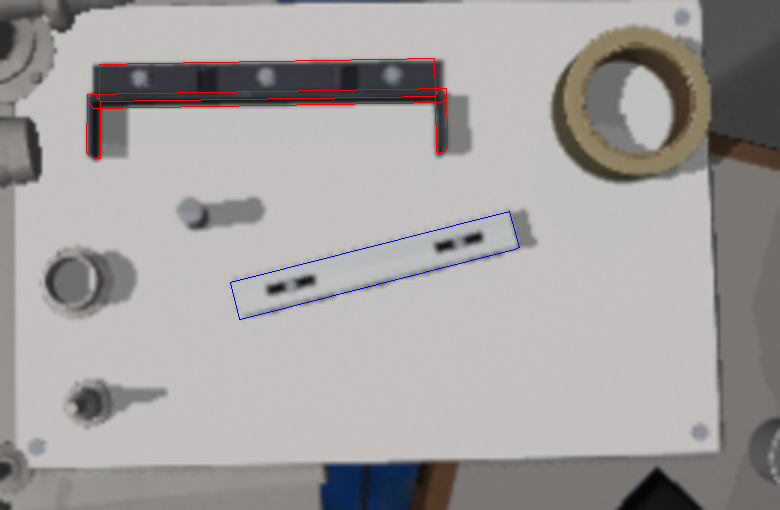

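Call:
{"fn": "carry_out", "kwargs": {
  "series": "0 0 -5.4 0.142 0; 0 0 -5.4 0.142 0; 0 0 -5.4 0.141 0; 0 0 0 0 0",
  "grip_force": 40
}}

```text
clock: 3.0
tcp_pos: [0.2795, -0.6165, 0.4072]
orientation: [3.133, -0.001, 0.007]
contact_force: [0.3, 0.1, -0.1]
grip_width: 0.0123
```

Call:
{"fn": "carry_out", "kwargs": {
  "series": "2 -5.1 0 0 0; 2 -5.1 0 0 0; 2 -5.1 0 0 0; 2 -5.1 0 0 0; 2 -5.1 0 0 0; 2 -5.1 0 0 0; 2 -5.1 0 0 0; 2 -5.1 0 0 0"
}}

```text
clock: 4.0
tcp_pos: [0.4385, -0.2047, 0.4006]
orientation: [-3.141, -0.003, 0.001]
contact_force: [1.2, -0.3, -0.4]
grip_width: 0.0002
```

Call:
{"fn": "carry_out", "kwargs": {
  "series": "0 0 0 0 0; 0 0 5 0 0;0 0 5 0 0;0 0 5 0 0; 0 0 5 0 0; 0 0 5 0 0; 0 0 5 0 0"
}}

```text
clock: 4.88
tcp_pos: [0.4377, -0.2075, 0.0994]
orientation: [3.141, 0.001, -0.001]
contact_force: [0.0, -1.8, 0.2]
grip_width: 0.0001
```

Call:
{"fn": "carry_out", "kwargs": {
  "series": "0 0 4 0 0; 0 0 3.9 0 0; 0 0 0 0 0"
}}

```text
clock: 5.25
tcp_pos: [0.4356, -0.2064, 0.0198]
orientation: [-3.14, -0.001, 0.01]
contact_force: [0.2, -0.9, -0.1]
grip_width: 0.0001
```

Run:
```python
from see import *
o=r.get_obs();print(o["clock"],o["tcp_pos"],o["contact_force"])
for n in("top","side"):
    f=eyes.grab_frame(n)
    c=f["color"]; s=c[130:300,220:480] if n=="top" else c[110:280,200:460]
    cv2.imwrite(f"pics/{n}1.png",cv2.resize(s,None,fx=3,fy=3,interpolation=cv2.INTER_CUBIC))
```

```text
5.25 [ 0.43556546 -0.20640534  0.01978859] [ 0.21110651 -0.87807543 -0.12886171]
```

View pics/top1.png

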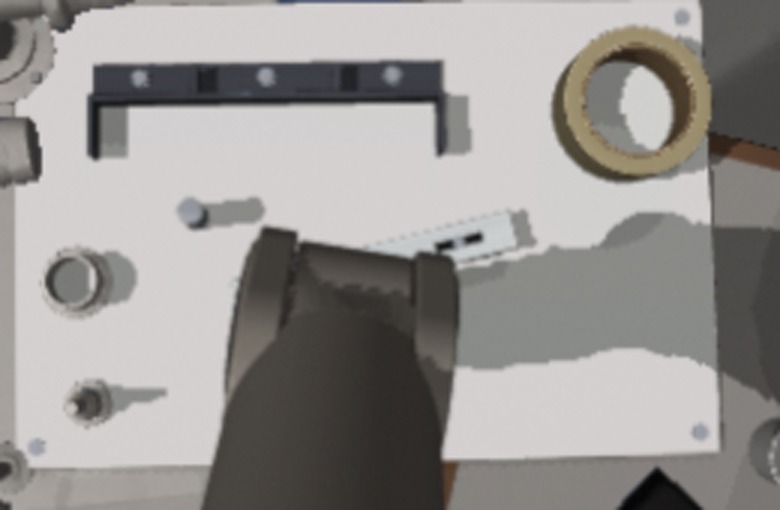

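View pics/side1.png

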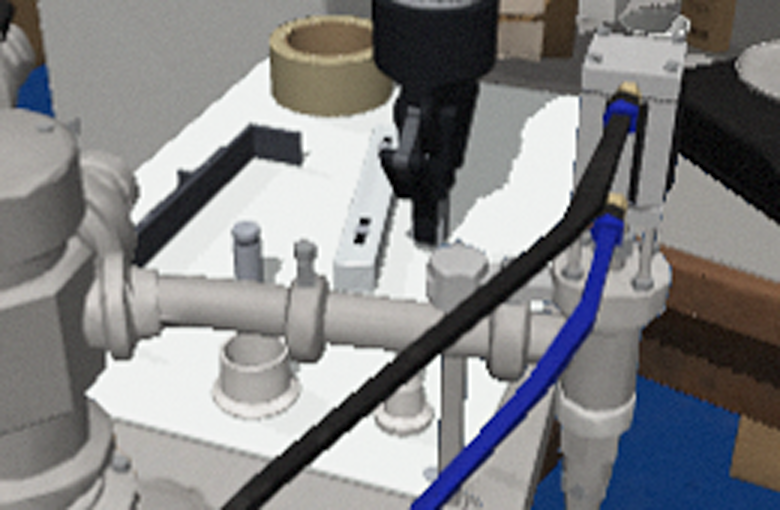

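Call:
{"fn": "carry_out", "kwargs": {
  "series": "0.8 0 0 0 0; 0.8 0 0 0 0; 0.7 0 0 0 0; 0.7 0 0 0 0; 0.7 0 0 0 0; 0.7 0 0 0 0; 0.6 0 0 0 0; 0 0 0 0 0"
}}

```text
clock: 6.35
tcp_pos: [0.4894, -0.2066, 0.0224]
orientation: [3.141, 0.002, 0.002]
contact_force: [0.9, 0.7, -0.6]
grip_width: -0.0003
```

Run:
```python
from see import *
for n in("top","side"):
    f=eyes.grab_frame(n)
    c=f["color"]; s=c[130:300,220:480] if n=="top" else c[110:280,200:460]
    cv2.imwrite(f"pics/{n}2.png",cv2.resize(s,None,fx=3,fy=3,interpolation=cv2.INTER_CUBIC))
    for q in("rail_left","rail_right","rail"):
        print(n,q,[(ray(f,x["uv"],.006 if q=="rail" else .017).round(4)[:2],round(x["confidence"],2)) for x in spotter.mark_of(f,q)][:3])
```

```text
top rail_left []
top rail_right [(array([ 0.5133, -0.3369]), 0.53)]
top rail []
side rail_left [(array([ 0.5126, -0.1451]), 0.83), (array([ 0.5052, -0.2106]), 0.64)]
side rail_right [(array([ 0.5178, -0.3421]), 0.6)]
side rail [(array([ 0.516, -0.245]), 0.86)]
```

View pics/top2.png

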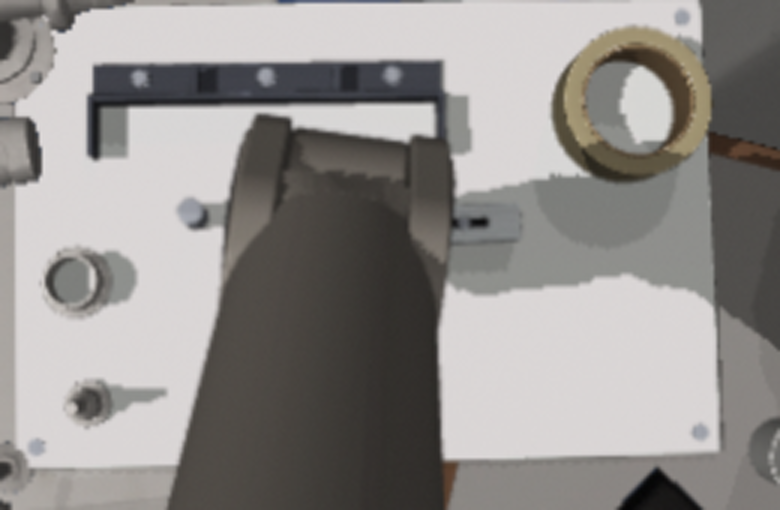

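View pics/side2.png

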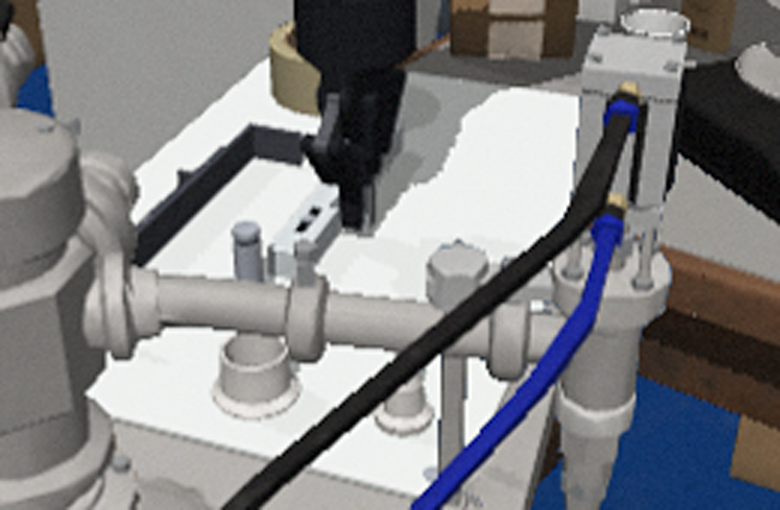

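Call:
{"fn": "carry_out", "kwargs": {
  "series": "0.6 0 0 0 0; 0.6 0 0 0 0; 0.6 0 0 0 0; 0.6 0 0 0 0; 0.6 0 0 0 0; 0.6 0 0 0 0; 0.5 0 0 0 0; 0 0 0 0 0"
}}

```text
clock: 7.75
tcp_pos: [0.5302, -0.2065, 0.0224]
orientation: [3.142, 0.002, 0.001]
contact_force: [-0.3, 0.1, -0.7]
grip_width: 0.0002
```

Call:
{"fn": "carry_out", "kwargs": {
  "series": "-3 0 0 0 0; -4 0 -3 0 0; 0 3 -6 0 0; 0 5 -4 0 0; 0 5 0 0 0; 0 5 0 0 0;0 5 0 0 0; 0 0 0 0 0"
}}

```text
clock: 8.75
tcp_pos: [0.4577, -0.4384, 0.1472]
orientation: [3.139, -0.009, -0.0]
contact_force: [-0.3, 0.6, -0.5]
grip_width: 0.0
```

Run:
```python
from see import *
f=eyes.grab_frame("top")
x=railfit(f,[.54,-.245,-.25],(270,150,430,250)); print("rail",x)
overlay(f,((RAIL,x[0][0],(255,0,0)),),"pics/top3.png")
for q in("rail_left","rail_right","rail"):
        print(q,[(ray(f,x["uv"],.006 if q=="rail" else .017).round(4)[:2],round(x["confidence"],2)) for x in spotter.mark_of(f,q)][:3])
f=eyes.grab_frame("side")
for q in("rail_left","rail_right","rail"):
        print(q,[(ray(f,x["uv"],.006 if q=="rail" else .017).round(4)[:2],round(x["confidence"],2)) for x in spotter.mark_of(f,q)][:3])
```

```text
rail ((array([ 0.54518659, -0.24433725, -0.24896934]), np.float64(74.046875), np.float32(1284.0)), 0.64)
rail_left [(array([ 0.6073, -0.1743]), 0.31)]
rail_right [(array([ 0.5183, -0.3407]), 0.74)]
rail [(array([ 0.5438, -0.2481]), 0.56)]
rail_left [(array([ 0.5724, -0.1535]), 0.83)]
rail_right [(array([ 0.5267, -0.3426]), 0.84)]
rail [(array([ 0.5493, -0.2507]), 0.84)]
```

View pics/top3.png

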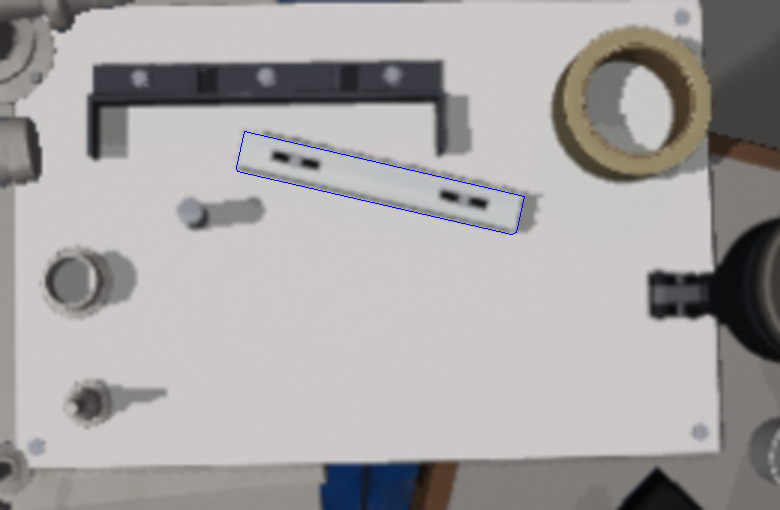

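Call:
{"fn": "carry_out", "kwargs": {
  "series": "2.7 -3.2 0 0 0; 2.7 -3.1 0 0 0; 0 0 0 0.125 0; 0 0 0 0.125 0; 0 0 4 0 0; 0 0 4 0 0; 0 0 4.6 0 0; 0 0 0 0 0"
}}

```text
clock: 10.2
tcp_pos: [0.5112, -0.3683, 0.0181]
orientation: [-3.114, 0.389, 0.01]
contact_force: [-0.3, 0.8, 0.4]
grip_width: 0.0
```

Run:
```python
from see import *
f=eyes.grab_frame("top")
overlay(f,(),"pics/top4.png")
```

```text
(no output)
```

View pics/top4.png

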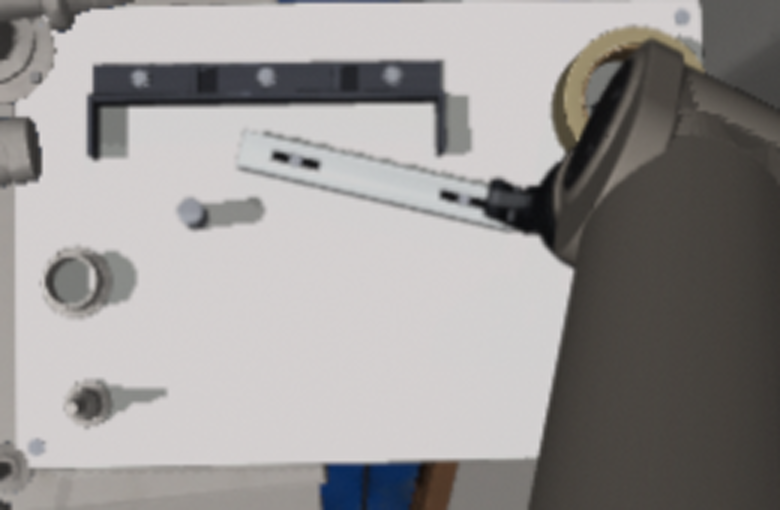

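Run:
```python
from see import *
f=eyes.grab_frame("top")
for z in(.01,.03,.06,.09): print(z,ray(f,[220+487/3,130+198/3],z).round(3))
for z in(.14,.16,.19,.22): print(z,ray(f,[220+650/3,130+293/3],z).round(3), ray(f,[220+705/3,130+293/3],z).round(3))
f=eyes.grab_frame("side"); 
cv2.imwrite("pics/side4.png",cv2.resize(f["color"][80:250,220:480],None,fx=3,fy=3,interpolation=cv2.INTER_CUBIC))
```

```text
0.01 [ 0.533 -0.322  0.01 ]
0.03 [ 0.531 -0.319  0.03 ]
0.06 [ 0.528 -0.315  0.06 ]
0.09 [ 0.525 -0.31   0.09 ]
0.14 [ 0.46  -0.401  0.14 ] [ 0.459 -0.436  0.14 ]
0.16 [ 0.46  -0.396  0.16 ] [ 0.459 -0.429  0.16 ]
0.19 [ 0.459 -0.388  0.19 ] [ 0.458 -0.42   0.19 ]
0.22 [ 0.458 -0.38   0.22 ] [ 0.457 -0.411  0.22 ]
```

View pics/side4.png

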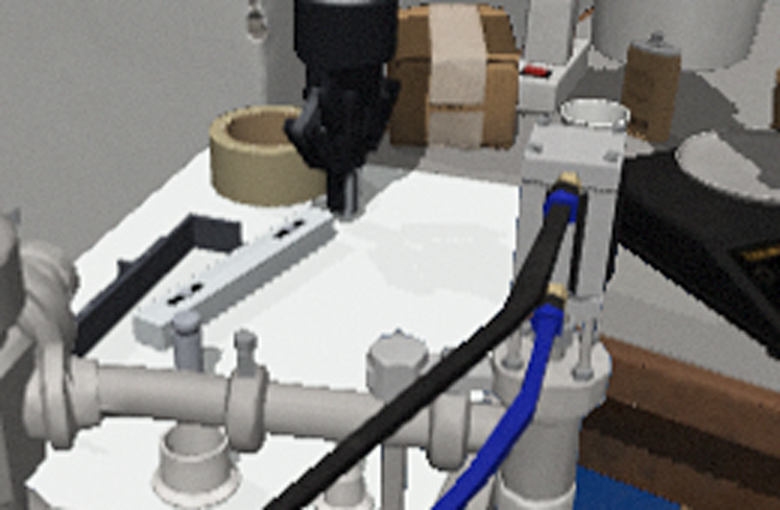

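Call:
{"fn": "carry_out", "kwargs": {
  "series": "0.2 -0.6 0 0 0; 0 -0.6 0 0 0; 0 -0.6 0 0 0; 0 -0.6 0 0 0; 0 -0.6 0 0 0; 0 -0.6 0 0 0; 0 -0.6 0 0 0; 0 -0.6 0 0 0"
}}

```text
clock: 11.35
tcp_pos: [0.5275, -0.324, 0.0213]
orientation: [3.117, -0.391, 0.0]
contact_force: [0.2, -1.7, 1.8]
grip_width: -0.0003
```

Run:
```python
from see import *
f=eyes.grab_frame("top")
x=railfit(f,[.555,-.21,-.25],(250,130,400,250)); print("rail",x)
overlay(f,((RAIL,x[0][0],(255,0,0)),) if x else (),"pics/top5.png")
f=eyes.grab_frame("side")
for q in("rail_left","rail_right","rail"):
        print(q,[(ray(f,x["uv"],.006 if q=="rail" else .017).round(4)[:2],round(x["confidence"],2)) for x in spotter.mark_of(f,q)][:3])
```

```text
rail ((array([ 0.554616  , -0.20399171, -0.25222434]), np.float64(277.546875), np.float32(1059.0)), 0.81)
rail_left [(array([ 0.5848, -0.1224]), 0.61)]
rail_right [(array([ 0.541 , -0.3196]), 0.94), (array([ 0.5112, -0.2225]), 0.64)]
rail [(array([ 0.5525, -0.2184]), 0.85)]
```

View pics/top5.png

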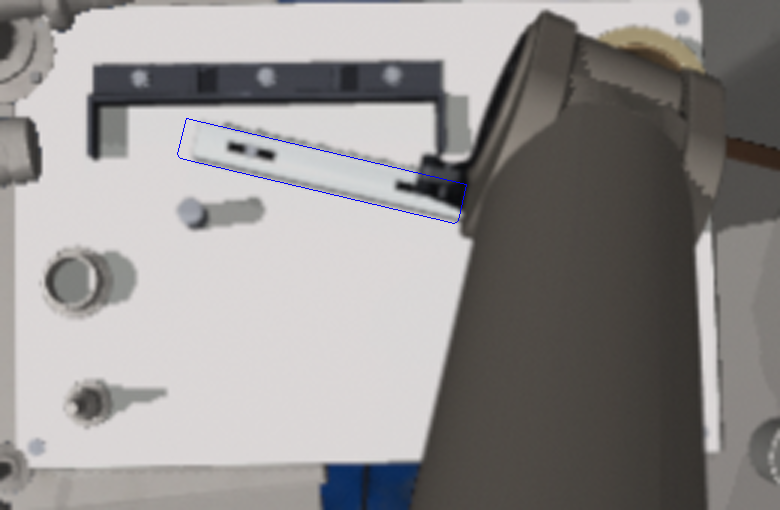

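Call:
{"fn": "carry_out", "kwargs": {
  "series": "0 -0.6 0 0 0; 0 -0.6 0 0 0; 0 -0.6 0 0 0; 0 -0.6 0 0 0; 0 -0.6 0 0 0; 0 -0.6 0 0 0; 0 -0.4 0 0 0; 0 0 0 0 0"
}}

```text
clock: 12.65
tcp_pos: [0.5375, -0.285, 0.0213]
orientation: [-3.117, 0.389, -0.0]
contact_force: [0.3, -0.0, -0.2]
grip_width: 0.0002
```

Run:
```python
from see import *
f=eyes.grab_frame("top")
overlay(f,(),"pics/top6.png")
f=eyes.grab_frame("side")
for q in("rail_left","rail_right","rail"):
        print(q,[(ray(f,x["uv"],.006 if q=="rail" else .017).round(4)[:2],round(x["confidence"],2)) for x in spotter.mark_of(f,q)][:3])
```

```text
rail_left [(array([ 0.5913, -0.0816]), 0.6)]
rail_right [(array([ 0.5381, -0.2639]), 0.95), (array([ 0.5917, -0.0794]), 0.65)]
rail [(array([ 0.5569, -0.1729]), 0.76)]
```

View pics/top6.png

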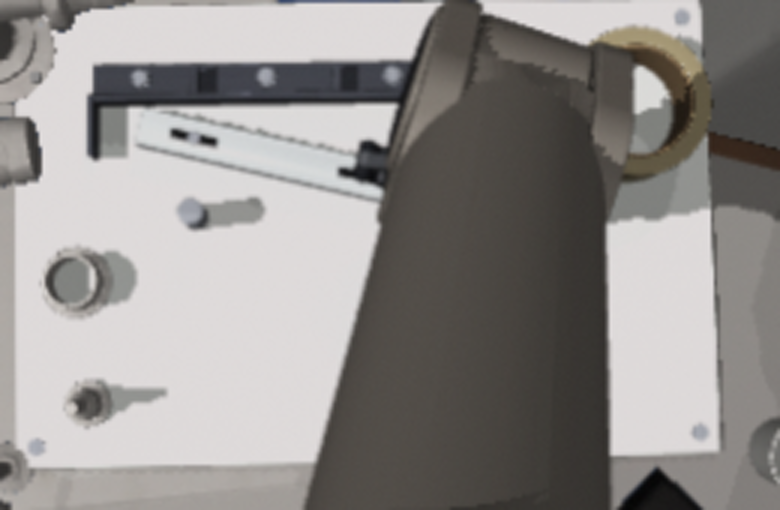

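Call:
{"fn": "carry_out", "kwargs": {
  "series": "0 2.5 0 0 0; 0 0 0 -0.125 0; 0 0 0 -0.125 0; -3 0 0 0 0; -3 0 0 0 0; 0 -3.3 0 0 0; 0 -3.3 0 0 0; 0 0 0 0 0"
}}

```text
clock: 13.9
tcp_pos: [0.4713, -0.241, 0.0213]
orientation: [-3.14, -0.008, 0.0]
contact_force: [1.1, 0.2, -0.0]
grip_width: 0.0007
```

Call:
{"fn": "carry_out", "kwargs": {
  "series": "1.5 0 0 0 0; 1.5 0 0 0 0; 0.7 0 0 0 0; 0.7 0 0 0 0; 0.7 0 0 0 0; 0.7 0 0 0 0; 0 0 0 0 0"
}}

```text
clock: 14.78
tcp_pos: [0.5297, -0.2437, 0.0213]
orientation: [3.142, 0.002, 0.001]
contact_force: [-0.6, -0.2, -1.1]
grip_width: -0.0001
```

Run:
```python
from see import *
f=eyes.grab_frame("top")
overlay(f,(),"pics/top7.png")
f=eyes.grab_frame("side")
for q in("rail_left","rail_right","rail"):
        print(q,[(ray(f,x["uv"],.006 if q=="rail" else .017).round(4)[:2],round(x["confidence"],2)) for x in spotter.mark_of(f,q)][:3])
cv2.imwrite("pics/side7.png",cv2.resize(f["color"][80:250,220:480],None,fx=3,fy=3,interpolation=cv2.INTER_CUBIC))
```

```text
rail_left [(array([ 0.5897, -0.0859]), 0.91)]
rail_right [(array([ 0.5527, -0.2785]), 0.91), (array([ 0.521 , -0.1062]), 0.16)]
rail [(array([ 0.5667, -0.1704]), 0.89), (array([ 0.5988, -0.4135]), 0.27)]
```

View pics/top7.png

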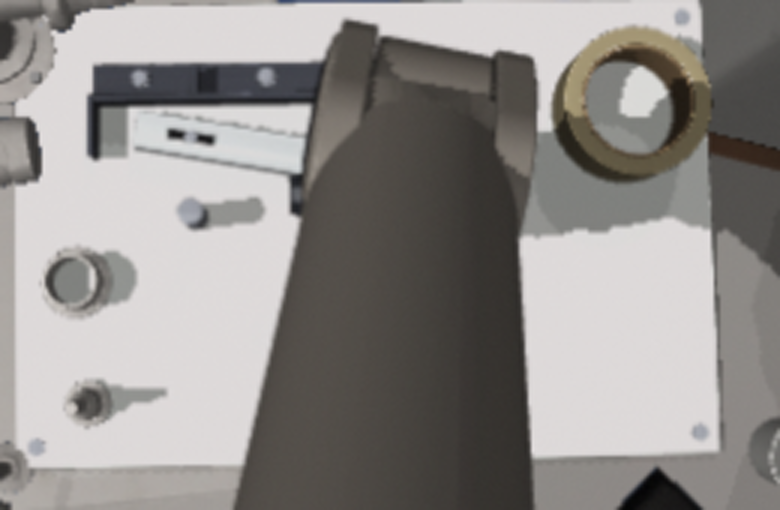

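View pics/side7.png

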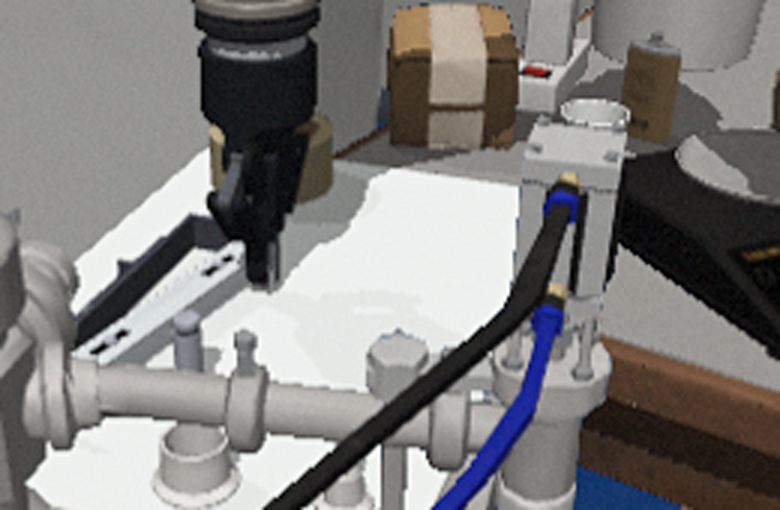

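Call:
{"fn": "carry_out", "kwargs": {
  "series": "0.6 0 0 0 0; 0.6 0 0 0 0; 0.6 0 0 0 0; 0.6 0 0 0 0; 0.6 0 0 0 0; 0.4 0 0 0 0; 0 0 0 0 0"
}}

```text
clock: 15.9
tcp_pos: [0.5636, -0.2436, 0.0213]
orientation: [-3.142, -0.002, -0.001]
contact_force: [-0.2, 0.4, 0.5]
grip_width: -0.0001
```

Run:
```python
from see import *
f=eyes.grab_frame("top")
overlay(f,(),"pics/top8.png")
f=eyes.grab_frame("side")
for q in("rail_left","rail_right","rail"):
        print(q,[(ray(f,x["uv"],.006 if q=="rail" else .017).round(4)[:2],round(x["confidence"],2)) for x in spotter.mark_of(f,q)][:3])
cv2.imwrite("pics/side8.png",cv2.resize(f["color"][80:250,220:480],None,fx=3,fy=3,interpolation=cv2.INTER_CUBIC))
```

```text
rail_left [(array([ 0.579 , -0.0718]), 0.66)]
rail_right [(array([ 0.5956, -0.2694]), 0.91)]
rail [(array([ 0.5835, -0.1607]), 0.8), (array([ 0.605 , -0.1703]), 0.42)]
```

View pics/top8.png

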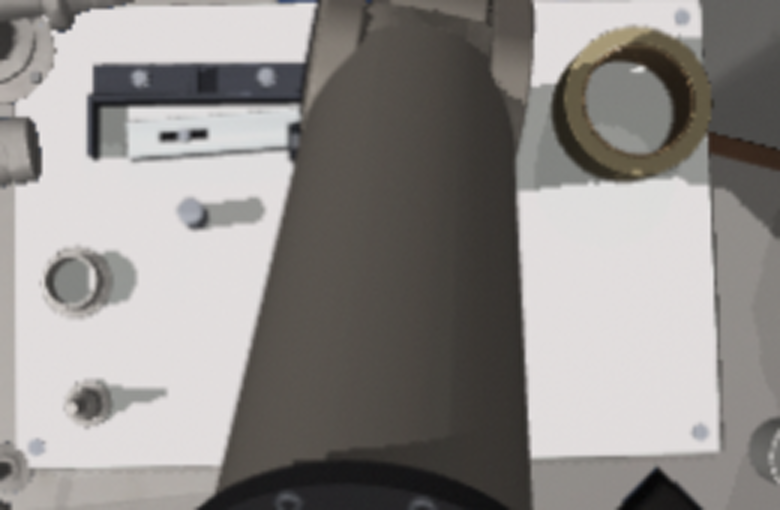

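View pics/side8.png

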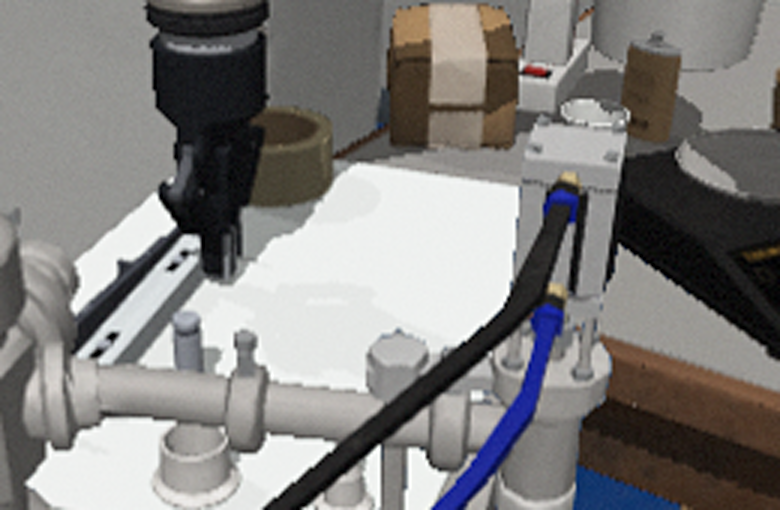

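Call:
{"fn": "carry_out", "kwargs": {
  "series": "-2.5 0 0 0 0; 0 -3 0 0 0; 0 -2.9 0 0 0; 0.8 0 0 0 0; 0.6 0 0 0 0; 0.6 0 0 0 0; 0.5 0 0 0 0; 0 0 0 0 0"
}}

```text
clock: 17.15
tcp_pos: [0.5633, -0.1852, 0.0211]
orientation: [3.141, 0.0, 0.0]
contact_force: [-0.6, 1.2, 0.5]
grip_width: -0.0001
```

Call:
{"fn": "carry_out", "kwargs": {
  "series": "0.2 0 0 0 0; 0.2 0 0 0 0; 0.2 0 0 0 0; 0 0 0 0 0"
}}

```text
clock: 17.65
tcp_pos: [0.5676, -0.1847, 0.0209]
orientation: [-3.141, -0.001, 0.005]
contact_force: [-4.8, 0.4, 1.6]
grip_width: -0.0004
```

Run:
```python
from see import *
print(r.get_obs()["contact_force"])
f=eyes.grab_frame("top")
overlay(f,(),"pics/top9.png")
f=eyes.grab_frame("side")
for q in("rail_left","rail_right","rail"):
        print(q,[(ray(f,x["uv"],.006 if q=="rail" else .017).round(4)[:2],round(x["confidence"],2)) for x in spotter.mark_of(f,q)][:3])
```

```text
[-4.83393495  0.35423924  1.64972851]
rail_left [(array([ 0.5898, -0.0673]), 0.87)]
rail_right [(array([ 0.5911, -0.2614]), 0.55)]
rail [(array([ 0.5803, -0.164 ]), 0.77), (array([ 0.6012, -0.4139]), 0.17)]
```

View pics/top9.png

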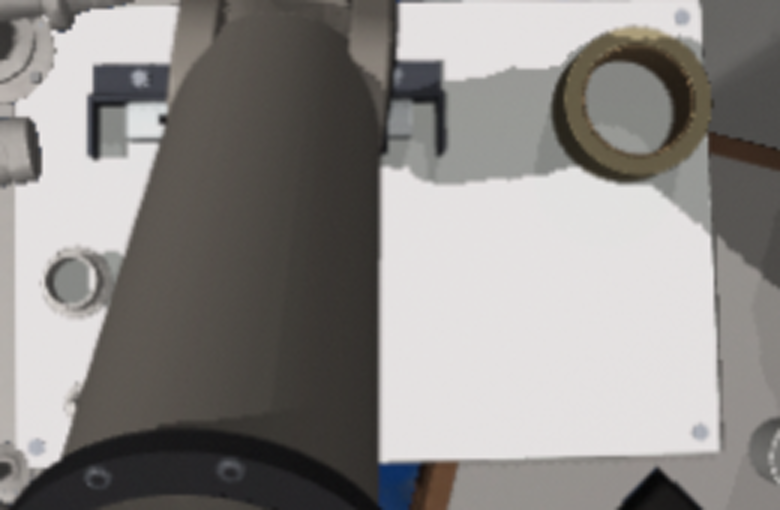

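Call:
{"fn": "carry_out", "kwargs": {
  "series": "-1.5 0 0 0 0; -3 0 0 0 0; 0 3 -5 0 0; 0 3 -5 0 0; 0 5 -3 0 0; 0 5 0 0 0; 0 5 0 0 0; 0 0 0 0 0"
}}

```text
clock: 18.9
tcp_pos: [0.5219, -0.4006, 0.1513]
orientation: [3.138, -0.01, 0.001]
contact_force: [0.4, 1.1, 0.3]
grip_width: -0.0001
```

Run:
```python
from see import *
f=eyes.grab_frame("top")
overlay(f,(),"pics/top10.png")
T=spotter.trace(f,"rail")
x=railfit(f,[.59,-.167,0],(240,140,380,200)); print("rail",x)
c=f["color"]
for q in("rail_left","rail_right","rail","nozzle","ferrule","tape_roll"):
        print(q,[(ray(f,x["uv"],.017 if "_l" in q or "_ri" in q else .006).round(4)[:2],round(x["confidence"],2)) for x in spotter.mark_of(f,q)][:3])
f=eyes.grab_frame("side")
cv2.imwrite("pics/side10.png",cv2.resize(f["color"][80:250,220:480],None,fx=3,fy=3,interpolation=cv2.INTER_CUBIC))
```

```text
rail ((array([ 0.59056906, -0.16711931, -0.00469323]), np.float64(60.203125), np.float32(1288.0)), 0.62)
rail_left [(array([ 0.5948, -0.0733]), 0.89)]
rail_right [(array([ 0.5883, -0.2663]), 0.83)]
rail [(array([ 0.5866, -0.1701]), 0.68)]
nozzle [(array([ 0.3993, -0.0296]), 0.51)]
ferrule [(array([ 0.4758, -0.03  ]), 0.5)]
tape_roll [(array([ 0.6004, -0.4181]), 0.92)]
```

View pics/top10.png

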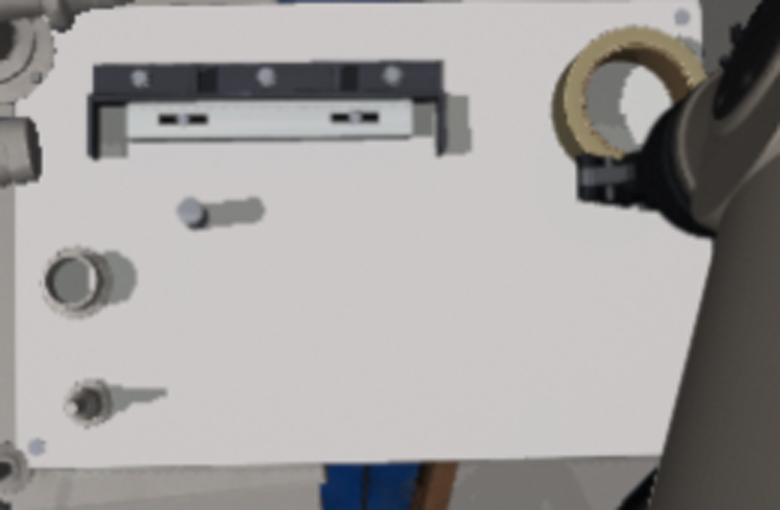

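View pics/side10.png

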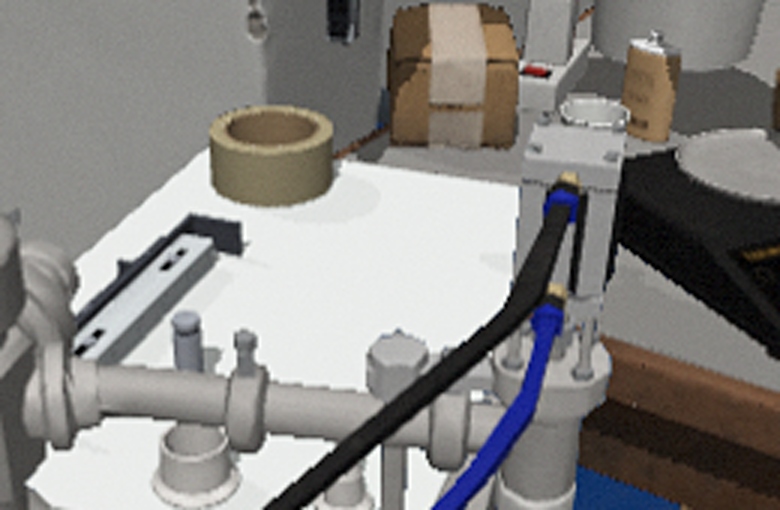

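```bash
python3 -c "
from bench import r
print(r.hand_in())"
```

```text
the job is handed in; nothing more can be done
None
```

The rail is in the bay, flat along the back wall, and the job is handed in. The last move ended at about 19 s of the 72 s allowed. No verdict is reported, so these results are my own checks.

**How it was pushed:** I worked with the gripper shut:
1. I pushed left of the rail's middle until it turned and its left end cleared the post.
2. I pushed the right end face so the rail slid in behind the post.
3. I pushed the right end to the back wall, then near the middle until the wall pushed back with about 5 N.

**Last checks:**
- **Rail position:** the final fit in the top picture puts the rail's centre 13.6 mm from the wall, where lying flush is 13 mm. It is less than 1° off parallel to the wall.
- **Ends:** both lie about 20 mm inside the cheeks. The picture shows the rail flush with the wall along its whole length.
- **Bystanders:** the spare nozzle, pipe collar and tape roll show no visible shift in the pictures. The networks place all three within about 6 mm of where they first did, which is within their scatter.

**Disagreements:**
- The networks' point estimates put the left end about 9 mm from the wall, which is impossible for a 26 mm wide bar. They put the right end at 16 mm. I trusted the outline fit and the picture instead.
- The side camera's estimates differed from the top camera's by up to about 1 cm along the way.
- My fit of the bay's angle was up to about 0.01 rad (0.6°) off the picture, so I relied on the felt contact with the wall.

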